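# Trip the spice rack's latch with its key

## Robot

A 6-joint arm with a two-finger parallel gripper is mounted at the origin on the work surface. World frame = base frame: x ahead of the robot, y to its left, z up, the work surface at z = 0. Lengths are in m, angles in rad, forces in N, time in s.
With the tool pointing down it reaches from about 0.35 to 0.875 m from the base axis. Payload 15.5 kg.
Tool frame: the origin (TCP) lies midway between the tips of the shut fingers; the grasp point (between the pads) lies manip.grip_depth behind it (manip.grip_depth is the distance from the TCP to the grasp point, in m); x points along the fingers, y is the direction in which the jaws open and shut, and the axes are right-handed (so a half turn about x gives the same grasp; the last joint's range is limited). The gripper opens to 85 mm and grips with 20 to 120 N. Pads are 22 mm wide; open, the fingers measure 114 mm over their backs; the gripper's body (76 mm by 85 mm) begins 54 mm behind the grasp point. The pads swing forward as they close: fully open they stand 13 mm farther back than shut.
Start: joints at [1.018, 0.494, 1.345, -0, 1.302, -0.096], TCP at [0.276, 0.561, 0.231] pointing down, gripper open.
Joint ranges: [-2.91, 2.91], [-0.82, 2.16], [0.22, 2.67], [-1.22, 4.37], [0.12, 2.79], [-3.08, 3.08]. Speed limits (rad/s): [1.89, 1.89, 2.57, 3.01, 3.01, 3.01].

## Interface

Orientations are given as a unit quaternion [w, x, y, z].
In Python, from plant import manip, vision gives the robot as it stands. The module is installed in compiled form; this text tells all that it offers.
- The arm moves only by the tool send_rows, never from a script. Its argument "rows" is a list of rows, each an object of numbers: "dx", "dy", "dz": the shift along the tool's x, y, z in cm; "rx", "ry", "rz": the turn, a rotation vector about the tool's x, y, z in rad; "claw": the closure, from -1 (fully open) to 1 (shut). A call has 1 to 20 rows; each row is the pose to reach, as a shift and turn from the pose commanded when the call began, along the tool's axes at that moment; what a row does not reach only later rows make up. A row lasts 1/10 s, in which the tool goes at most 50 mm and 8.59 degrees, less where a joint would pass 70% of its speed; a pose out of reach is approached as far as the arm can. A call with a gripper value outside its range is refused whole. The fingers move at their own pace and stop on an object; "newtons" is the grip in N (left out, the last holds). Time passes only in rows, so rows that repeat a pose let the fingers close. It gives the time, the measured TCP pose, the force and the opening at its end, in the units of the state.
- manip.observe(): the state, without advancing time (a new reading comes with each control period).
- vision.get_image(name): name is "scene" or "top"; returns a dict with "color" (384x512x3 uint8, red, green, blue), "fovy" (degrees; the focal length in pixels is half the picture's height over the tangent of half this angle, whatever the lens; pixels are square), "cx", "cy" (the principal point, pixels), "extrinsics" (4x4, takes a point from world to camera coordinates). Camera axes: x right, y up, looking along -z (the intrinsics and any distortion apply to the point x, -y, -z); pixel columns grow to the right and rows downward; lengths in m; the calibration is good to about 2 mm. A picture is of the moment at which its call begins. There is no depth.
- manip.hand_in(): hands the job in, once; it reports no verdict.
The state is a dict: "time_s": time; "joints": joint angles; "dq": joint speeds; "effort": joint torques, N m; "tcp_pos": TCP position; "tool_rot": TCP orientation; "force": force on the tool from outside, world axes, zero at the start; "torque": the same for the moment, N m; "width": finger opening in m.
Only numpy, scipy, OpenCV 4.12 (cv2) and the standard library are available. Lean on these libraries where they do the work, as an engineer would, in place of code of your own. Each camera call takes 0.05 s, during which the arm holds its last target. There are 200 camera calls.

## Task

Take the key with the round bow from the wooden key stand and push it fully into the lock on the lid of the spice rack. Turn it clockwise to its stop, turn it back home, pull it straight out, and stand it back in the slot it came from. Leave the T-handled key alone.

Things in the scene. Friction and masses are not known exactly. Their poses are not given: they have to be found in the camera images.
- key: Steel key to use, upright in a slot of the stand, 74 mm tall, 60 g. From the tip up: blade 18 wide, 5 thick, 22 long; round flange 36 across, 4 thick, resting on the stand (tip 10 mm above counter); neck; flat round bow 36 across, 9 thick, centred 56 mm above the tip. Origin at the tip; z up; x across the thickness (pinch the bow along x); y across the width. Works either way round.
- other_key: Bystander key in the stand's other slot: same blade and flange, but a low T bar handle 50 wide, 9 thick, and only 50 mm tall. Origin, axes like the key's. The stand: pale wood block 60 x 180 x 32 mm; two slots 22 x 9 mm, 26 deep, 3 mm lead-in, 100 mm apart along its length, their long sides along it; which key is in which slot varies.
- keyway (a point): Mouth centre of the lock's slot, in the flat top of a brass plug in a steel housing 68 across, mid-lid on the fixed wooden spice rack (190 x 250 mm, lid top 86 mm up). Mouth 113 mm above counter. Slot straight down, 22 x 9 mm, 25 deep, 4 mm lead-in (mouth 30 x 17). Key fully in: flange on plug, tip 22 mm below here. Frame turns with the plug: z up, y along the slot, x across.
- plug (a joint): Turn of the lock's plug, rad: 0 at home (slot along the rack's 250 mm side), grows clockwise from above, stop at 1.05 (60 deg); blocked the other way from home. A light spring (0.03 Nm at home, 0.06 at the stop) returns it. The blade has about 0.23 rad of play each way in the slot, so the key turns up to about 1.3 rad (75 deg) to reach the stop.
Things that resemble listed ones, but are neither listed nor needed, are in the scene too. Leave any blue look-alike of the key alone.

How it is judged:
On the way, in this order (a step that is already met when the one before it is completed fails the run):
1. the key's blade is well down in the lock (tip at least 14 mm below the mouth) (z of key in the frame of keyway below -0.014 m and horizontal distance between key and keyway below 0.01 m), for 0.1 s.
2. with the key in, the plug is turned to its stop (within 10 degrees) (value of joint plug above 0.87 rad and z of key in the frame of keyway below -0.01 m and horizontal distance between key and keyway below 0.01 m), for 0.1 s.
3. with the key still in, the plug is back home (within 10 degrees) (value of joint plug below 0.18 rad and z of key in the frame of keyway below -0.01 m and horizontal distance between key and keyway below 0.01 m), for 0.1 s.
4. the key is clear of the lock (z of key in the frame of keyway above 0.005 m), for 0.1 s.
At the end, for the whole second after the job is handed in: The round-bow key stands at rest, upright within 10 degrees, in the slot it came from (tip within 12 mm of where it started), and the lock's plug is home within 10 degrees (distance of key from where it was at the start of the episode below 0.012 m and angle between key's own z axis and vertical below 0.18 rad and linear speed of key below 0.02 m/s and value of joint plug below 0.18 rad); the robot touches nothing.
It fails at once if the T-handled key is disturbed (moved more than 15 mm) (distance of other_key from where it was at the start of the episode above 0.015 m).
It also fails if it takes over 64 s, if anything falls off the work surface, if the arm or the gripper's body presses on something with over 40 N, if the wrist force passes 120 N, or if a joint passes its speed limit or range.

## Working session

There is one attempt and no reset: what is moved stays moved. The work goes in short steps, Python scripts to look and compute and a tool call to move; the robot and the scene stay as the last step left them, time stands still between calls to the robot, and variables do not carry over. Pictures are saved under pics/ and viewed, about 8 in all and at most 12, crops included, and the job is handed in when it is done.

Besides the shell and the picture viewer there is one more tool, called as name([rows], argument=value, ...), one row to a line, values as JSON. send_rows: Moves the arm, as the interface text tells. Its arguments: {"type":"object","properties":{"rows":{"type":"array"},"newtons":{"type":"number"}},"required":["rows"]}

```bash
mkdir -p pics; cat > h.py <<'E'
import numpy as np,cv2
from plant import manip,vision
def shot(n):
    d=vision.get_image(n); np.savez(''+n+'.npz',**d); return d
def cam(d):
    E=np.array(d['extrinsics']);f=192/np.tan(np.radians(float(d['fovy']))/2);return E,f,float(d['cx']),float(d['cy'])
def ray(d,u,v,z):
    E,f,cx,cy=cam(d);R=E[:3,:3];c=-R.T@E[:3,3]
    w=R.T@np.array([(u-cx)/f,-(v-cy)/f,-1]);return c+w*(z-c[2])/w[2]
def proj(d,p):
    E,f,cx,cy=cam(d);q=E[:3,:3]@np.array(p)+E[:3,3];return cx+f*q[0]/-q[2],cy-f*q[1]/-q[2]
def load(n): return dict(np.load(''+n+'.npz'))
E
python3 - <<'E'
from h import *
s=manip.observe();print(s,manip.grip_depth)
for n in('scene','top'):
    d=shot(n);print(n,[k for k in d],d['fovy'],d['cx'],d['cy'],np.round(d['extrinsics'],3).tolist())
    cv2.imwrite(f'pics/{n}0.png',cv2.resize(d['color'][:,:,::-1],(768,576)))
E
```

```text
{'time_s': 0.0, 'joints': array([ 1.01845967e+00,  4.94175267e-01,  1.34613625e+00,  5.12036279e-06,
        1.30253015e+00, -9.54764612e-02]), 'dq': array([ 0.00082101, -0.00184517,  0.00137676, -0.0005544 , -0.00063215,
       -0.00011077]), 'effort': array([-2.47483069e-03, -8.82163167e+01, -3.83872569e+01, -1.70623216e-04,
        1.00639783e-02, -7.67502388e-05]), 'tcp_pos': array([0.27549396, 0.56059141, 0.23070345]), 'tool_rot': array([ 0.68859589,  0.15970576,  0.6888803 , -0.16054191]), 'force': array([-0.70364698, -0.56367597, -0.4811367 ]), 'torque': array([ 0.02010613,  0.04087636, -0.03358152]), 'width': 0.08499109269305051} 0.0187
scene ['color', 'fovy', 'cx', 'cy', 'extrinsics'] 54.989932775176584 258.28431337742404 191.11097604116634 [[0.345, 0.939, 0.015, -0.163], [-0.554, 0.19, 0.811, 0.234], [0.758, -0.288, 0.585, -1.27], [0.0, 0.0, 0.0, 1.0]]
top ['color', 'fovy', 'cx', 'cy', 'extrinsics'] 44.12524749100667 247.68412208711018 197.195553587771 [[0.028, -1.0, -0.004, -0.043], [0.995, 0.028, 0.099, -0.547], [-0.099, -0.006, 0.995, -1.18], [0.0, 0.0, 0.0, 1.0]]
```

View pics/top0.png

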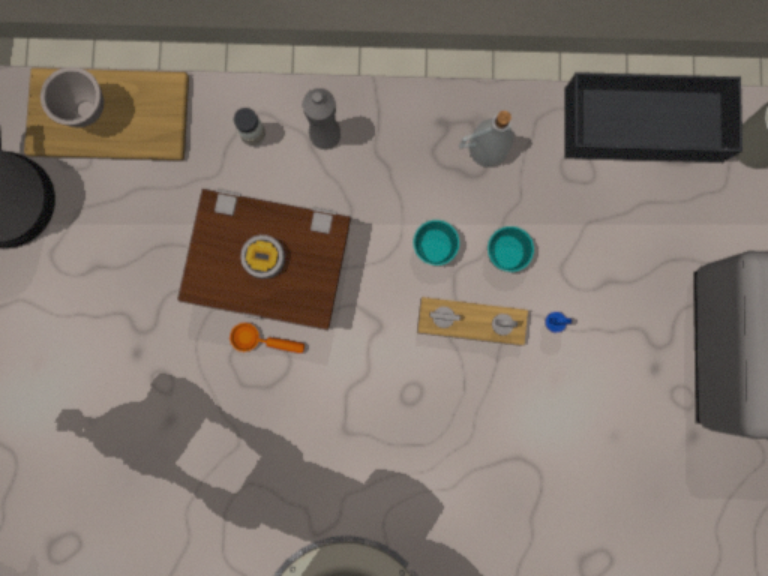

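View pics/scene0.png

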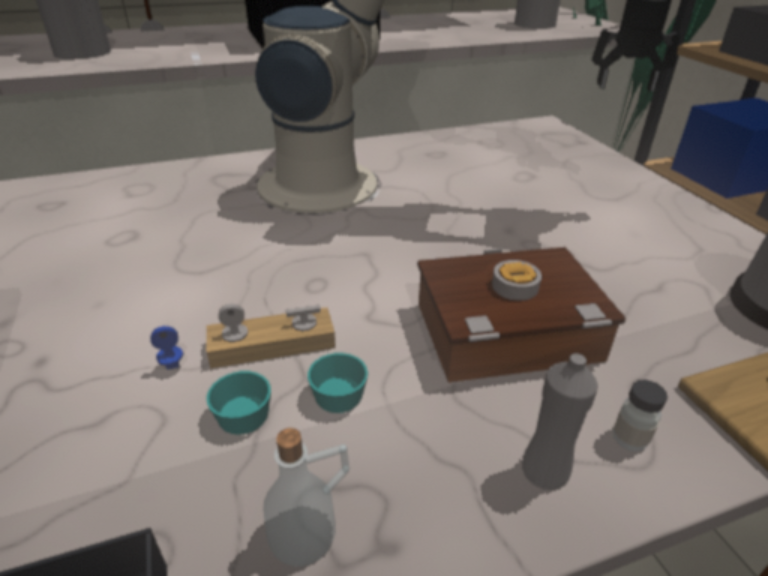

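Candidates are the grey round-bow key at top (505,323) / scene (232,318), the grey T-key at top (446,316) / scene (303,313), and the blue look-alike at top (558,321) / scene (165,340). I choose the grey round-bow key, in the right-hand slot seen from above. The lock is at top (262,257) / scene (517,275). Next, a close crop to check the choice.

```bash
python3 - <<'E'
from h import *
def crop(n,u,v,w,h,k):
    c=load(n)['color'][v:v+h,u:u+w,::-1];return cv2.resize(c,(w*k,h*k),interpolation=cv2.INTER_CUBIC)
a=crop('top',270,190,100,50,8);
cv2.imwrite('pics/c1.png',np.vstack([a,crop('scene',95,190,133,60,6)[:,:798] if 0 else cv2.resize(crop('scene',90,180,160,37+10,5),(800,200))[:200]]))
# composite: top lock crop and scene key crop
b=crop('top',115,120,125,100,4);c=crop('scene',130,190,100,60,5)[:, :300]
c=crop('scene',270,150,75,66,4)
cv2.imwrite('pics/c2.png',np.hstack([crop('top',110,115,130,115,5)[:575],np.zeros((575,5,3),np.uint8)]))
cv2.imwrite('pics/c1.png',np.vstack([a[:400],np.hstack([cv2.resize(crop('scene',135,195,100,50,4),(400,200)),cv2.resize(crop('scene',300,160,100,50,4),(400,200))])]))
E
```

```text
(no output)
```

View pics/c1.png

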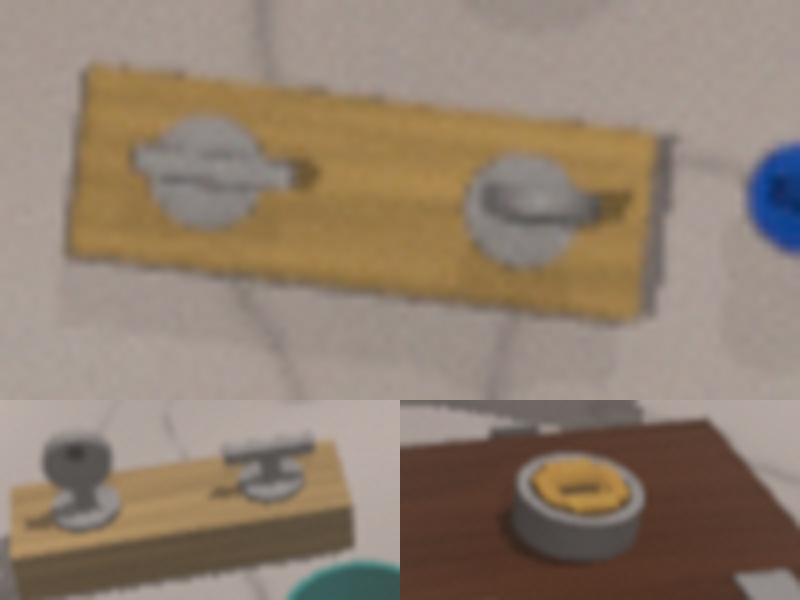

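View pics/c2.png

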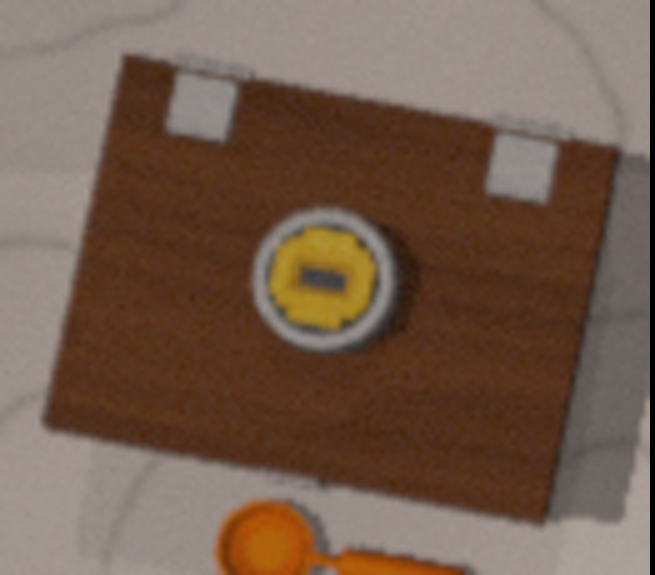

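The top crop shows the round-bow key on the right slot: flange centre (521,211) in the crop, with its flat bow along the stand. The second crop shows the brass plug with its slot centred at (323,279), lying along the lid's long side. Both match the description. Now I triangulate.

```bash
cat >> h.py <<'E'
def tri(pa,pb):
    A=[];b=[]
    for n,u,v in(pa,pb):
        E,f,cx,cy=cam(load(n));r0=(u-cx)/f;r1=-(v-cy)/f
        for r,k in((r0,0),(r1,1)):
            row=E[k]+r*E[2];A.append(row[:3]);b.append(-row[3])
    x=np.linalg.lstsq(np.array(A),np.array(b),rcond=None);return x[0]
E
python3 - <<'E'
from h import *
t=load('top');s=load('scene')
T=lambda u,v,u0,v0,k:(u0+(u+.5)/k-.5,v0+(v+.5)/k-.5)
print('stand');P=[ray(t,*T(u,v,270,190,8),.032) for u,v in((90,65),(660,132),(638,320),(68,257))]
def rep(P):
    P=np.array(P);print(P.round(4).tolist());e=np.roll(P,-1,0)-P;print(np.linalg.norm(e,axis=1).round(4),np.degrees(np.arctan2(e[:,1],e[:,0])).round(1),P.mean(0))
rep(P)
print('lid');rep([ray(t,*T(u,v,110,115,5),.086) for u,v in((124,56),(617,148),(546,520),(44,428))])
for n,tc,sc,z in(('key',T(521,211,270,190,8),T(86,106,135,195,4),.036),('other',T(208,172,270,190,8),T(271,79,135,195,4),.036),('lock',T(323,279,110,115,5),T(181,88,300,160,4),.113)):
    print(n,ray(t,*tc,z).round(4),ray(s,*sc,z).round(4),tri(('top',*tc),('scene',*sc)).round(4))
# bow top from top view
print('bow face', ray(t,*T(528,200,270,190,8),.065))
# lock slot orientation
a=ray(t,*T(302,274,110,115,5),.113);b=ray(t,*T(345,284,110,115,5),.113);print('slot ang',np.degrees(np.arctan2(*(b-a)[[1,0]])))
a=ray(t,*T(486,203,270,190,8),.065);b=ray(t,*T(600,208,270,190,8),.065);print('bow ang',np.degrees(np.arctan2(*(b-a)[[1,0]])))
E
```

```text
stand
[[0.5481, -0.1113, 0.032], [0.5319, -0.292, 0.032], [0.4723, -0.2855, 0.032], [0.4871, -0.1057, 0.032]]
[0.1814 0.0599 0.1804 0.0613] [-95.1 173.7  85.3  -5.3] [ 0.50984803 -0.19864408  0.032     ]
lid
[[0.7105, 0.2562, 0.086], [0.6712, 0.0121, 0.086], [0.4879, 0.0406, 0.086], [0.5256, 0.2855, 0.086]]
[0.2473 0.1855 0.2478 0.1872] [-99.2 171.2  81.2  -9. ] [0.59878728 0.14859938 0.086     ]
key [ 0.5054 -0.2476  0.036 ] [ 0.5064 -0.2467  0.036 ] [ 0.5055 -0.2472  0.0354]
other [ 0.5149 -0.149   0.036 ] [ 0.5166 -0.1478  0.036 ] [ 0.5151 -0.1483  0.035 ]
lock [0.5982 0.1489 0.113 ] [0.6017 0.1488 0.113 ] [0.5989 0.15   0.1109]
bow face [ 0.50692776 -0.24458075  0.065     ]
slot ang -101.58304141118032
bow ang -90.91016997898745
```

```bash
cat >> h.py <<'E'
from scipy.spatial.transform import Rotation as Ro
def st():
    s=manip.observe();q=s['tool_rot'];return s,Ro.from_quat([q[1],q[2],q[3],q[0]])
def go(p,yaw):   # yaw (deg) of tool y in world, tool x down
    s,R=st();y=np.array([np.cos(np.radians(yaw)),np.sin(np.radians(yaw)),0]);x=np.array([0,0,-1.]);z=np.cross(x,y)
    G=Ro.from_matrix(np.stack([x,y,z],1));print('t',round(s['time_s'],2),'tcp',s['tcp_pos'].round(4),'F',s['force'].round(1),'w',round(s['width'],4),'j',s['joints'].round(2))
    print('yaw now',np.degrees(np.arctan2(*R.apply([0,1,0])[[1,0]])).round(2),'x',R.apply([1,0,0]).round(3))
    print('d cm',(R.inv().apply(np.array(p)-s['tcp_pos'])*100).round(2),'rv',(R.inv()*G).as_rotvec().round(4))
E
python3 -c "
from h import *
go([.5055,-.2473,.15],-5.3);go([.5055,-.2473,.15],174.7)"
```

```text
t 0.1 tcp [0.2755 0.5606 0.2308] F [ 0.4 -0.1  0.1] w 0.0855 j [ 1.02  0.49  1.35  0.    1.3  -0.1 ]
yaw now 63.83 x [-0.001 -0.001 -1.   ]
d cm [  8.14 -62.36  56.28] rv [1.2065e+00 6.0000e-04 1.0000e-03]
t 0.1 tcp [0.2755 0.5606 0.2308] F [ 0.4 -0.1  0.1] w 0.0855 j [ 1.02  0.49  1.35  0.    1.3  -0.1 ]
yaw now 63.83 x [-0.001 -0.001 -1.   ]
d cm [  8.14 -62.36  56.28] rv [-1.9351e+00 -1.2000e-03  6.0000e-04]
```

send_rows([
  {"dx": 8, "dy": -62.4, "dz": 56.3, "rx": 1.2065, "claw": 0.05},
  {"dx": 8, "dy": -62.4, "dz": 56.3, "rx": 1.2065, "claw": 0.05},
  {"dx": 8, "dy": -62.4, "dz": 56.3, "rx": 1.2065, "claw": 0.05},
  {"dx": 8, "dy": -62.4, "dz": 56.3, "rx": 1.2065, "claw": 0.05},
  {"dx": 8, "dy": -62.4, "dz": 56.3, "rx": 1.2065, "claw": 0.05},
  {"dx": 8, "dy": -62.4, "dz": 56.3, "rx": 1.2065, "claw": 0.05},
  {"dx": 8, "dy": -62.4, "dz": 56.3, "rx": 1.2065, "claw": 0.05},
  {"dx": 8, "dy": -62.4, "dz": 56.3, "rx": 1.2065, "claw": 0.05},
  {"dx": 8, "dy": -62.4, "dz": 56.3, "rx": 1.2065, "claw": 0.05},
  {"dx": 8, "dy": -62.4, "dz": 56.3, "rx": 1.2065, "claw": 0.05},
  {"dx": 8, "dy": -62.4, "dz": 56.3, "rx": 1.2065, "claw": 0.05},
  {"dx": 8, "dy": -62.4, "dz": 56.3, "rx": 1.2065, "claw": 0.05},
  {"dx": 8, "dy": -62.4, "dz": 56.3, "rx": 1.2065, "claw": 0.05},
  {"dx": 8, "dy": -62.4, "dz": 56.3, "rx": 1.2065, "claw": 0.05},
  {"dx": 8, "dy": -62.4, "dz": 56.3, "rx": 1.2065, "claw": 0.05},
  {"dx": 8, "dy": -62.4, "dz": 56.3, "rx": 1.2065, "claw": 0.05},
  {"dx": 8, "dy": -62.4, "dz": 56.3, "rx": 1.2065, "claw": 0.05},
  {"dx": 8, "dy": -62.4, "dz": 56.3, "rx": 1.2065, "claw": 0.05},
  {"dx": 8, "dy": -62.4, "dz": 56.3, "rx": 1.2065, "claw": 0.05},
  {"dx": 8, "dy": -62.4, "dz": 56.3, "rx": 1.2065, "claw": 0.05},
], newtons=40)

```text
invalid input at $.rows[0]: expected keys dx, dy, dz, rx, ry, rz, claw
```

```bash
python3 -c "
from h import *
go([.5055,-.2473,.047],-5.3)"
```

```text
t 0.1 tcp [0.2755 0.5606 0.2308] F [ 0.4 -0.1  0.1] w 0.0855 j [ 1.02  0.49  1.35  0.    1.3  -0.1 ]
yaw now 63.83 x [-0.001 -0.001 -1.   ]
d cm [ 18.44 -62.35  56.28] rv [1.2065e+00 6.0000e-04 1.0000e-03]
```

send_rows([
  {"dx": 8, "dy": -62.4, "dz": 56.3, "rx": 1.2065, "ry": 0, "rz": 0, "claw": 0.05},
  {"dx": 8, "dy": -62.4, "dz": 56.3, "rx": 1.2065, "ry": 0, "rz": 0, "claw": 0.05},
  {"dx": 8, "dy": -62.4, "dz": 56.3, "rx": 1.2065, "ry": 0, "rz": 0, "claw": 0.05},
  {"dx": 8, "dy": -62.4, "dz": 56.3, "rx": 1.2065, "ry": 0, "rz": 0, "claw": 0.05},
  {"dx": 8, "dy": -62.4, "dz": 56.3, "rx": 1.2065, "ry": 0, "rz": 0, "claw": 0.05},
  {"dx": 8, "dy": -62.4, "dz": 56.3, "rx": 1.2065, "ry": 0, "rz": 0, "claw": 0.05},
  {"dx": 8, "dy": -62.4, "dz": 56.3, "rx": 1.2065, "ry": 0, "rz": 0, "claw": 0.05},
  {"dx": 8, "dy": -62.4, "dz": 56.3, "rx": 1.2065, "ry": 0, "rz": 0, "claw": 0.05},
  {"dx": 8, "dy": -62.4, "dz": 56.3, "rx": 1.2065, "ry": 0, "rz": 0, "claw": 0.05},
  {"dx": 8, "dy": -62.4, "dz": 56.3, "rx": 1.2065, "ry": 0, "rz": 0, "claw": 0.05},
  {"dx": 8, "dy": -62.4, "dz": 56.3, "rx": 1.2065, "ry": 0, "rz": 0, "claw": 0.05},
  {"dx": 8, "dy": -62.4, "dz": 56.3, "rx": 1.2065, "ry": 0, "rz": 0, "claw": 0.05},
  {"dx": 8, "dy": -62.4, "dz": 56.3, "rx": 1.2065, "ry": 0, "rz": 0, "claw": 0.05},
  {"dx": 8, "dy": -62.4, "dz": 56.3, "rx": 1.2065, "ry": 0, "rz": 0, "claw": 0.05},
  {"dx": 8, "dy": -62.4, "dz": 56.3, "rx": 1.2065, "ry": 0, "rz": 0, "claw": 0.05},
  {"dx": 8, "dy": -62.4, "dz": 56.3, "rx": 1.2065, "ry": 0, "rz": 0, "claw": 0.05},
  {"dx": 8, "dy": -62.4, "dz": 56.3, "rx": 1.2065, "ry": 0, "rz": 0, "claw": 0.05},
  {"dx": 8, "dy": -62.4, "dz": 56.3, "rx": 1.2065, "ry": 0, "rz": 0, "claw": 0.05},
  {"dx": 8, "dy": -62.4, "dz": 56.3, "rx": 1.2065, "ry": 0, "rz": 0, "claw": 0.05},
  {"dx": 8, "dy": -62.4, "dz": 56.3, "rx": 1.2065, "ry": 0, "rz": 0, "claw": 0.05},
], newtons=40)

```text
time_s: 2.1
tcp_pos: [0.5052, -0.2465, 0.1511]
tool_rot: [-0.476, -0.522, -0.477, 0.523]
force: [0.4, 1.2, -0.2]
width: 0.0404
```

```bash
python3 -c "
from h import *
go([.5055,-.2473,.047],-5.3)"
```

```text
t 2.1 tcp [ 0.5052 -0.2465  0.1511] F [ 0.4  1.2 -0.2] w 0.0404 j [-0.56  0.5   1.6   0.    1.05 -0.47]
yaw now -5.28 x [-0.001  0.001 -1.   ]
d cm [10.41  0.05  0.09] rv [ 0.0003 -0.0007  0.001 ]
```

send_rows([
  {"dx": 3, "dy": 0, "dz": 0.05, "rx": 0, "ry": 0, "rz": 0, "claw": 0.05},
  {"dx": 6, "dy": 0, "dz": 0.05, "rx": 0, "ry": 0, "rz": 0, "claw": 0.05},
  {"dx": 8.5, "dy": 0, "dz": 0.05, "rx": 0, "ry": 0, "rz": 0, "claw": 0.05},
  {"dx": 10.4, "dy": 0, "dz": 0.05, "rx": 0, "ry": 0, "rz": 0, "claw": 0.05},
  {"dx": 10.4, "dy": 0, "dz": 0.05, "rx": 0, "ry": 0, "rz": 0, "claw": 0.05},
  {"dx": 10.4, "dy": 0, "dz": 0.05, "rx": 0, "ry": 0, "rz": 0, "claw": 0.05},
])

```text
time_s: 2.7
tcp_pos: [0.5057, -0.2471, 0.0479]
tool_rot: [-0.477, -0.522, -0.477, 0.522]
force: [-0.6, -0.2, -0.4]
width: 0.0405
```

```bash
python3 - <<'E'
from h import *
go([.5055,-.2473,.047],-5.3)
t=shot('top');s=shot('scene')
a=cv2.resize(t['color'][170:250,270:370,::-1],(700,560),interpolation=cv2.INTER_CUBIC)
b=cv2.resize(s['color'][150:270,90:240,::-1],(750,600),interpolation=cv2.INTER_CUBIC)
cv2.imwrite('pics/g1.png',cv2.resize(np.hstack([cv2.resize(a,(400,320)),cv2.resize(b,(400,320))]),(800,320)))
E
```

```text
t 2.7 tcp [ 0.5057 -0.2471  0.0479] F [-0.6 -0.2 -0.4] w 0.0405 j [-0.56  0.65  1.68  0.    0.82 -0.47]
yaw now -5.24 x [-0.  0. -1.]
d cm [ 0.09 -0.02  0.02] rv [ 0.001  -0.0002  0.0003]
```

View pics/g1.png

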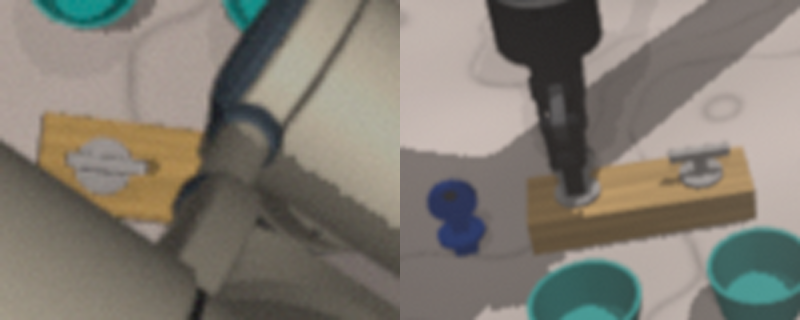

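The crop shows the fingers straddling the round-bow key. The finger is over the flange at about (577,190), and the T-key is untouched at (700,165). I'll close the fingers.

send_rows([
  {"dx": 0.1, "dy": 0, "dz": 0, "rx": 0, "ry": 0, "rz": 0, "claw": 1},
  {"dx": 0.1, "dy": 0, "dz": 0, "rx": 0, "ry": 0, "rz": 0, "claw": 1},
  {"dx": 0.1, "dy": 0, "dz": 0, "rx": 0, "ry": 0, "rz": 0, "claw": 1},
  {"dx": 0.1, "dy": 0, "dz": 0, "rx": 0, "ry": 0, "rz": 0, "claw": 1},
  {"dx": 0.1, "dy": 0, "dz": 0, "rx": 0, "ry": 0, "rz": 0, "claw": 1},
  {"dx": 0.1, "dy": 0, "dz": 0, "rx": 0, "ry": 0, "rz": 0, "claw": 1},
  {"dx": 0.1, "dy": 0, "dz": 0, "rx": 0, "ry": 0, "rz": 0, "claw": 1},
  {"dx": 0.1, "dy": 0, "dz": 0, "rx": 0, "ry": 0, "rz": 0, "claw": 1},
], newtons=70)

```text
time_s: 3.6
tcp_pos: [0.5059, -0.2481, 0.047]
tool_rot: [0.477, 0.523, 0.476, -0.522]
force: [-0.7, 1.8, 8.0]
width: 0.0081
```

send_rows([
  {"dx": -1, "dy": 0, "dz": 0, "rx": 0, "ry": 0, "rz": 0, "claw": 1},
  {"dx": -3, "dy": 0, "dz": 0, "rx": 0, "ry": 0, "rz": 0, "claw": 1},
  {"dx": -6, "dy": 0, "dz": 0, "rx": 0, "ry": 0, "rz": 0, "claw": 1},
  {"dx": -10, "dy": 0, "dz": 0, "rx": 0, "ry": 0, "rz": 0, "claw": 1},
  {"dx": -14, "dy": 0, "dz": 0, "rx": 0, "ry": 0, "rz": 0, "claw": 1},
  {"dx": -14, "dy": 0, "dz": 0, "rx": 0, "ry": 0, "rz": 0, "claw": 1},
])

```text
time_s: 4.2
tcp_pos: [0.5078, -0.2493, 0.192]
tool_rot: [0.479, 0.523, 0.473, -0.522]
force: [0.5, -1.0, -0.4]
width: 0.008
```

```bash
python3 -c "
from h import *
go([.5985,.149,.18],-8.9)"
```

```text
t 4.2 tcp [ 0.5078 -0.2493  0.192 ] F [ 0.5 -1.  -0.4] w 0.008 j [-0.56  0.45  1.55 -0.    1.13 -0.47]
yaw now -5.29 x [ 0.007 -0.005 -1.   ]
d cm [  1.08   5.35 -40.5 ] rv [ 0.0629  0.0037 -0.0078]
```

send_rows([
  {"dx": 0.3, "dy": 0.4, "dz": -3, "rx": 0.01, "ry": 0, "rz": 0, "claw": 1},
  {"dx": 1, "dy": 5.3, "dz": -40.5, "rx": 0.063, "ry": 0, "rz": 0, "claw": 1},
  {"dx": 1, "dy": 5.3, "dz": -40.5, "rx": 0.063, "ry": 0, "rz": 0, "claw": 1},
  {"dx": 1, "dy": 5.3, "dz": -40.5, "rx": 0.063, "ry": 0, "rz": 0, "claw": 1},
  {"dx": 1, "dy": 5.3, "dz": -40.5, "rx": 0.063, "ry": 0, "rz": 0, "claw": 1},
  {"dx": 1, "dy": 5.3, "dz": -40.5, "rx": 0.063, "ry": 0, "rz": 0, "claw": 1},
  {"dx": 1, "dy": 5.3, "dz": -40.5, "rx": 0.063, "ry": 0, "rz": 0, "claw": 1},
  {"dx": 1, "dy": 5.3, "dz": -40.5, "rx": 0.063, "ry": 0, "rz": 0, "claw": 1},
  {"dx": 1, "dy": 5.3, "dz": -40.5, "rx": 0.063, "ry": 0, "rz": 0, "claw": 1},
  {"dx": 1, "dy": 5.3, "dz": -40.5, "rx": 0.063, "ry": 0, "rz": 0, "claw": 1},
  {"dx": 1, "dy": 5.3, "dz": -40.5, "rx": 0.063, "ry": 0, "rz": 0, "claw": 1},
  {"dx": 1, "dy": 5.3, "dz": -40.5, "rx": 0.063, "ry": 0, "rz": 0, "claw": 1},
  {"dx": 1, "dy": 5.3, "dz": -40.5, "rx": 0.063, "ry": 0, "rz": 0, "claw": 1},
])

```text
time_s: 5.5
tcp_pos: [0.5957, 0.1493, 0.1764]
tool_rot: [-0.459, -0.538, -0.459, 0.538]
force: [0.4, -0.2, -1.3]
width: 0.0084
```

```bash
python3 - <<'E'
from h import *
go([.5985,.149,.18],-8.9)
t=shot('top');s=shot('scene')
cv2.imwrite('pics/l1.png',np.hstack([cv2.resize(t['color'][130:210,140:220,::-1],(280,280)),cv2.resize(s['color'][130:210,300:390,::-1],(500,444),interpolation=cv2.INTER_CUBIC)[:280+164][:444]]) if 0 else cv2.resize(s['color'][100:220,290:400,::-1],(550,600),interpolation=cv2.INTER_CUBIC))
E
```

```text
t 5.5 tcp [0.5957 0.1493 0.1764] F [ 0.4 -0.2 -1.3] w 0.0084 j [ 0.15  0.53  1.44 -0.    1.17  0.31]
yaw now -8.99 x [-0. -0. -1.]
d cm [-0.36  0.28 -0.01] rv [-0.0015  0.0002  0.0001]
```

View pics/l1.png

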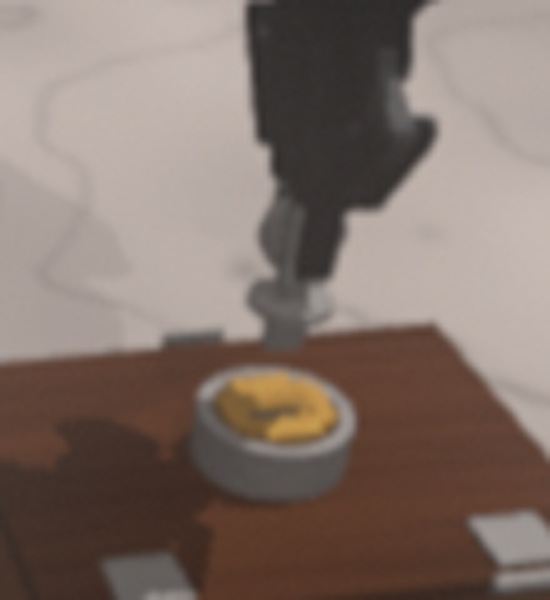

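```bash
python3 - <<'E'
from h import *
s=load('scene');c=np.array([.5957,.1493,.1764]);R=st()[1]
X,Y,Z=[R.apply(v) for v in np.eye(3)]
f=lambda p:print(np.round([(proj(s,p)[0]-290+.5)*5,(proj(s,p)[1]-100+.5)*5]))
for n,k in(('tip',.037),('flange top',.011),('bow c',-.0187),('bow top',-.037)):print(n);f(c+X*k)
print('finger tips +-y at tcp');f(c+Y*.010);f(c+Y*.010+Z*.011);f(c+Y*.010-Z*.011)
print('flange edges');f(c+X*.011+Z*.018);f(c+X*.011-Z*.018)
print('lock');f([.5985,.149,.113])
for u,v,n in((290,298,'flange'),(284,340,'tip')):
  for z in (.165,.139): print(n,z,ray(s,290+u/5-.5,100+v/5-.5,z).round(4))
E
```

```text
tip
[280. 351.]
flange top
[290. 298.]
bow c
[301. 235.]
bow top
[309. 195.]
finger tips +-y at tcp
[303. 287.]
[278. 290.]
[329. 285.]
flange edges
[249. 302.]
[330. 295.]
lock
[273. 407.]
flange 0.165 [0.595 0.15  0.165]
flange 0.139 [0.5582 0.177  0.139 ]
tip 0.165 [0.6228 0.1303 0.165 ]
tip 0.139 [0.5879 0.156  0.139 ]
```

send_rows([
  {"dx": 0, "dy": 0.28, "dz": -0.03, "rx": 0, "ry": 0, "rz": 0, "claw": 1},
  {"dx": 0.5, "dy": 0.28, "dz": -0.03, "rx": 0, "ry": 0, "rz": 0, "claw": 1},
  {"dx": 1.2, "dy": 0.28, "dz": -0.03, "rx": 0, "ry": 0, "rz": 0, "claw": 1},
  {"dx": 1.8, "dy": 0.28, "dz": -0.03, "rx": 0, "ry": 0, "rz": 0, "claw": 1},
  {"dx": 2.4, "dy": 0.28, "dz": -0.03, "rx": 0, "ry": 0, "rz": 0, "claw": 1},
  {"dx": 2.8, "dy": 0.28, "dz": -0.03, "rx": 0, "ry": 0, "rz": 0, "claw": 1},
  {"dx": 3.2, "dy": 0.28, "dz": -0.03, "rx": 0, "ry": 0, "rz": 0, "claw": 1},
  {"dx": 3.5, "dy": 0.28, "dz": -0.03, "rx": 0, "ry": 0, "rz": 0, "claw": 1},
  {"dx": 3.5, "dy": 0.28, "dz": -0.03, "rx": 0, "ry": 0, "rz": 0, "claw": 1},
])

```text
time_s: 6.5
tcp_pos: [0.5985, 0.1503, 0.1409]
tool_rot: [-0.46, -0.537, -0.46, 0.537]
force: [1.0, -0.5, 0.1]
width: 0.0081
```

```bash
python3 -c "
from h import *
go([.5985,.149,.128],-8.9)"
```

```text
t 6.5 tcp [0.5985 0.1503 0.1409] F [ 1.  -0.5  0.1] w 0.0081 j [0.15 0.58 1.47 0.   1.1  0.3 ]
yaw now -8.91 x [-0. -0. -1.]
d cm [1.29 0.02 0.13] rv [-0.0001  0.0002  0.0005]
```

The key has entered the slot freely with no side force. I'll push it in fully.

send_rows([
  {"dx": 0.4, "dy": 0, "dz": 0.04, "rx": 0, "ry": 0, "rz": 0, "claw": 1},
  {"dx": 0.7, "dy": 0, "dz": 0.04, "rx": 0, "ry": 0, "rz": 0, "claw": 1},
  {"dx": 1, "dy": 0, "dz": 0.04, "rx": 0, "ry": 0, "rz": 0, "claw": 1},
  {"dx": 1.15, "dy": 0, "dz": 0.04, "rx": 0, "ry": 0, "rz": 0, "claw": 1},
  {"dx": 1.25, "dy": 0, "dz": 0.04, "rx": 0, "ry": 0, "rz": 0, "claw": 1},
  {"dx": 1.25, "dy": 0, "dz": 0.04, "rx": 0, "ry": 0, "rz": 0, "claw": 1},
  {"dx": 1.25, "dy": 0, "dz": 0.04, "rx": 0, "ry": 0, "rz": 0, "claw": 1},
])

```text
time_s: 7.2
tcp_pos: [0.5986, 0.1499, 0.1289]
tool_rot: [0.46, 0.537, 0.46, -0.537]
force: [0.1, 1.1, -1.4]
width: 0.0083
```

```bash
python3 -c "
from h import *
go([.5985,.149,.128],-8.9);print(manip.observe()['torque'])"
```

```text
t 7.2 tcp [0.5986 0.1499 0.1289] F [ 0.1  1.1 -1.4] w 0.0083 j [ 0.15  0.59  1.48 -0.    1.07  0.3 ]
yaw now -8.91 x [ 0.  0. -1.]
d cm [ 0.09 -0.    0.1 ] rv [-0.0001 -0.     -0.0001]
[ 0.02516616  0.03793204 -0.02394893]
```

send_rows([
  {"dx": 0.05, "dy": 0, "dz": 0, "rx": 0, "ry": 0, "rz": 0, "claw": 1},
  {"dx": 0.12, "dy": 0, "dz": 0, "rx": 0, "ry": 0, "rz": 0, "claw": 1},
  {"dx": 0.12, "dy": 0, "dz": 0, "rx": 0, "ry": 0, "rz": 0, "claw": 1},
])

```text
time_s: 7.5
tcp_pos: [0.5987, 0.1499, 0.128]
tool_rot: [0.46, 0.537, 0.46, -0.537]
force: [-1.5, -0.4, 4.5]
width: 0.008
```

The flange contacts the plug at 4.5 N. I'll ease off slightly and turn clockwise.

send_rows([
  {"dx": -0.05, "dy": 0, "dz": 0, "rx": 0.1, "ry": 0, "rz": 0, "claw": 1},
  {"dx": -0.05, "dy": 0, "dz": 0, "rx": 0.23, "ry": 0, "rz": 0, "claw": 1},
  {"dx": -0.05, "dy": 0, "dz": 0, "rx": 0.36, "ry": 0, "rz": 0, "claw": 1},
  {"dx": -0.05, "dy": 0, "dz": 0, "rx": 0.49, "ry": 0, "rz": 0, "claw": 1},
  {"dx": -0.05, "dy": 0, "dz": 0, "rx": 0.62, "ry": 0, "rz": 0, "claw": 1},
  {"dx": -0.05, "dy": 0, "dz": 0, "rx": 0.75, "ry": 0, "rz": 0, "claw": 1},
  {"dx": -0.05, "dy": 0, "dz": 0, "rx": 0.88, "ry": 0, "rz": 0, "claw": 1},
  {"dx": -0.05, "dy": 0, "dz": 0, "rx": 1.0, "ry": 0, "rz": 0, "claw": 1},
  {"dx": -0.05, "dy": 0, "dz": 0, "rx": 1.1, "ry": 0, "rz": 0, "claw": 1},
  {"dx": -0.05, "dy": 0, "dz": 0, "rx": 1.18, "ry": 0, "rz": 0, "claw": 1},
  {"dx": -0.05, "dy": 0, "dz": 0, "rx": 1.23, "ry": 0, "rz": 0, "claw": 1},
  {"dx": -0.05, "dy": 0, "dz": 0, "rx": 1.23, "ry": 0, "rz": 0, "claw": 1},
])

```text
time_s: 8.7
tcp_pos: [0.5994, 0.1493, 0.1283]
tool_rot: [0.065, 0.705, 0.064, -0.704]
force: [4.4, -5.4, -0.4]
width: 0.0082
```

```bash
python3 -c "
from h import *
go([.5985,.149,.128],-8.9);print(manip.observe()['torque'])"
```

```text
t 8.7 tcp [0.5994 0.1493 0.1283] F [ 4.4 -5.4 -0.4] w 0.0082 j [ 0.15  0.59  1.48 -0.    1.07  1.54]
yaw now -79.5 x [ 0.002 -0.001 -1.   ]
d cm [0.03 0.01 0.1 ] rv [-1.2322e+00 -5.0000e-04 -1.9000e-03]
[-1.06999087 -0.74086381  0.0740267 ]
```

send_rows([
  {"dx": 0, "dy": 0, "dz": 0, "rx": 0.03, "ry": 0, "rz": 0, "claw": 1},
  {"dx": 0, "dy": 0, "dz": 0, "rx": 0.06, "ry": 0, "rz": 0, "claw": 1},
  {"dx": 0, "dy": 0, "dz": 0, "rx": 0.08, "ry": 0, "rz": 0, "claw": 1},
  {"dx": 0, "dy": 0, "dz": 0, "rx": 0.08, "ry": 0, "rz": 0, "claw": 1},
])

```text
time_s: 9.1
tcp_pos: [0.5995, 0.1492, 0.1283]
tool_rot: [0.037, 0.707, 0.037, -0.706]
force: [4.0, -5.6, -0.0]
width: 0.0082
```

```bash
python3 - <<'E'
from h import *
go([.5985,.149,.128],-8.9);print(manip.observe()['torque'])
s=shot('scene');cv2.imwrite('pics/t1.png',cv2.resize(s['color'][120:210,300:390,::-1],(540,540),interpolation=cv2.INTER_CUBIC))
E
```

```text
t 9.1 tcp [0.5995 0.1492 0.1283] F [ 4.  -5.6 -0. ] w 0.0082 j [ 0.15  0.59  1.48 -0.    1.07  1.61]
yaw now -84.01 x [ 0.002 -0.001 -1.   ]
d cm [0.03 0.01 0.1 ] rv [-1.3109e+00 -6.0000e-04 -2.0000e-03]
[-1.12773012 -0.74836033  0.0033705 ]
```

View pics/t1.png

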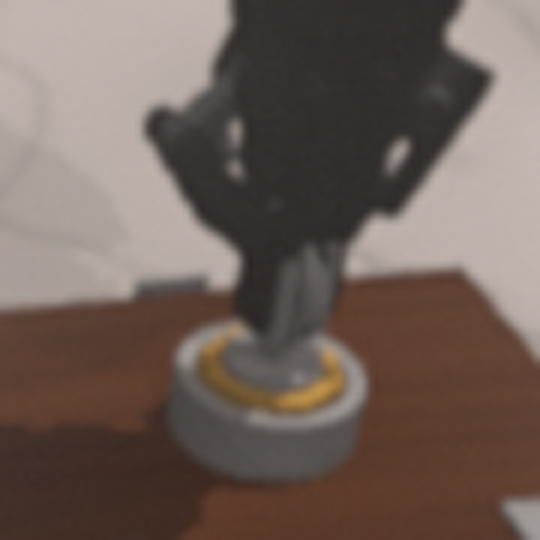

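send_rows([
  {"dx": 0, "dy": 0, "dz": 0, "rx": 0.03, "ry": 0, "rz": 0, "claw": 1},
  {"dx": 0, "dy": 0, "dz": 0, "rx": 0.05, "ry": 0, "rz": 0, "claw": 1},
  {"dx": 0, "dy": 0, "dz": 0, "rx": 0.05, "ry": 0, "rz": 0, "claw": 1},
])

```text
time_s: 9.45
tcp_pos: [0.5994, 0.1492, 0.1283]
tool_rot: [0.02, 0.707, 0.019, -0.706]
force: [3.2, -5.9, -1.0]
width: 0.0082
```

```bash
python3 -c "
from h import *
go([.5985,.149,.128],-8.9);print(manip.observe()['torque'])"
```

```text
t 9.45 tcp [0.5994 0.1492 0.1283] F [ 3.2 -5.9 -1. ] w 0.0082 j [ 0.15  0.59  1.48 -0.    1.07  1.66]
yaw now -86.87 x [ 0.002 -0.001 -1.   ]
d cm [0.03 0.01 0.09] rv [-1.3608e+00 -5.0000e-04 -2.0000e-03]
[-1.25630414 -0.78142946  0.23182218]
```

Torque rose to 0.23 Nm, so the plug is at its stop. Turning back home.

send_rows([
  {"dx": 0, "dy": 0, "dz": 0, "rx": -0.1, "ry": 0, "rz": 0, "claw": 1},
  {"dx": 0, "dy": 0, "dz": 0, "rx": -0.23, "ry": 0, "rz": 0, "claw": 1},
  {"dx": 0, "dy": 0, "dz": 0, "rx": -0.36, "ry": 0, "rz": 0, "claw": 1},
  {"dx": 0, "dy": 0, "dz": 0, "rx": -0.49, "ry": 0, "rz": 0, "claw": 1},
  {"dx": 0, "dy": 0, "dz": 0, "rx": -0.62, "ry": 0, "rz": 0, "claw": 1},
  {"dx": 0, "dy": 0, "dz": 0, "rx": -0.75, "ry": 0, "rz": 0, "claw": 1},
  {"dx": 0, "dy": 0, "dz": 0, "rx": -0.88, "ry": 0, "rz": 0, "claw": 1},
  {"dx": 0, "dy": 0, "dz": 0, "rx": -1.0, "ry": 0, "rz": 0, "claw": 1},
  {"dx": 0, "dy": 0, "dz": 0, "rx": -1.13, "ry": 0, "rz": 0, "claw": 1},
  {"dx": 0, "dy": 0, "dz": 0, "rx": -1.26, "ry": 0, "rz": 0, "claw": 1},
  {"dx": 0, "dy": 0, "dz": 0, "rx": -1.36, "ry": 0, "rz": 0, "claw": 1},
  {"dx": 0, "dy": 0, "dz": 0, "rx": -1.4, "ry": 0, "rz": 0, "claw": 1},
  {"dx": 0, "dy": 0, "dz": 0, "rx": -1.36, "ry": 0, "rz": 0, "claw": 1},
  {"dx": 0, "dy": 0, "dz": 0, "rx": -1.36, "ry": 0, "rz": 0, "claw": 1},
  {"dx": 0, "dy": 0, "dz": 0, "rx": -1.36, "ry": 0, "rz": 0, "claw": 1},
])

```text
time_s: 10.95
tcp_pos: [0.5986, 0.1499, 0.1281]
tool_rot: [-0.46, -0.537, -0.46, 0.537]
force: [-0.1, -0.4, -1.2]
width: 0.008
```

```bash
python3 -c "
from h import *
go([.5985,.1499,.178],-8.9);print(manip.observe()['torque'])"
```

```text
t 10.95 tcp [0.5986 0.1499 0.1281] F [-0.1 -0.4 -1.2] w 0.008 j [ 0.15  0.59  1.48 -0.    1.07  0.3 ]
yaw now -8.86 x [ 0. -0. -1.]
d cm [-4.99 -0.01  0.  ] rv [ 0.0007  0.     -0.    ]
[-0.0090327  -0.01785686  0.00420833]
```

Forces are zero again at home. Pulling straight out, then on to the stand.

send_rows([
  {"dx": -0.5, "dy": 0, "dz": 0, "rx": 0, "ry": 0, "rz": 0, "claw": 1},
  {"dx": -1.3, "dy": 0, "dz": 0, "rx": 0, "ry": 0, "rz": 0, "claw": 1},
  {"dx": -2.2, "dy": 0, "dz": 0, "rx": 0, "ry": 0, "rz": 0, "claw": 1},
  {"dx": -3.2, "dy": 0, "dz": 0, "rx": 0, "ry": 0, "rz": 0, "claw": 1},
  {"dx": -4.2, "dy": 0, "dz": 0, "rx": 0, "ry": 0, "rz": 0, "claw": 1},
  {"dx": -5, "dy": 0, "dz": 0, "rx": 0, "ry": 0, "rz": 0, "claw": 1},
  {"dx": -5, "dy": 0, "dz": 0, "rx": 0, "ry": 0, "rz": 0, "claw": 1},
  {"dx": -5, "dy": 0, "dz": 0, "rx": 0, "ry": 0, "rz": 0, "claw": 1},
])

```text
time_s: 11.75
tcp_pos: [0.5986, 0.1499, 0.1782]
tool_rot: [0.46, 0.537, 0.46, -0.537]
force: [-0.3, -0.6, -1.8]
width: 0.008
```

```bash
python3 -c "
from h import *
go([.5058,-.2477,.10],-5.3)"
```

```text
t 11.75 tcp [0.5986 0.1499 0.1782] F [-0.3 -0.6 -1.8] w 0.008 j [ 0.15  0.54  1.43 -0.    1.18  0.3 ]
yaw now -8.91 x [ 0.  0. -1.]
d cm [ 7.81 -3.01 40.72] rv [-0.063  -0.     -0.0002]
```

send_rows([
  {"dx": 0, "dy": -0.3, "dz": 3, "rx": 0, "ry": 0, "rz": 0, "claw": 1},
  {"dx": 0, "dy": -3, "dz": 40.7, "rx": -0.063, "ry": 0, "rz": 0, "claw": 1},
  {"dx": 0, "dy": -3, "dz": 40.7, "rx": -0.063, "ry": 0, "rz": 0, "claw": 1},
  {"dx": 0, "dy": -3, "dz": 40.7, "rx": -0.063, "ry": 0, "rz": 0, "claw": 1},
  {"dx": 0, "dy": -3, "dz": 40.7, "rx": -0.063, "ry": 0, "rz": 0, "claw": 1},
  {"dx": 0, "dy": -3, "dz": 40.7, "rx": -0.063, "ry": 0, "rz": 0, "claw": 1},
  {"dx": 0, "dy": -3, "dz": 40.7, "rx": -0.063, "ry": 0, "rz": 0, "claw": 1},
  {"dx": 0, "dy": -3, "dz": 40.7, "rx": -0.063, "ry": 0, "rz": 0, "claw": 1},
  {"dx": 0, "dy": -3, "dz": 40.7, "rx": -0.063, "ry": 0, "rz": 0, "claw": 1},
  {"dx": 0, "dy": -3, "dz": 40.7, "rx": -0.063, "ry": 0, "rz": 0, "claw": 1},
  {"dx": 0, "dy": -3, "dz": 40.7, "rx": -0.063, "ry": 0, "rz": 0, "claw": 1},
  {"dx": 0, "dy": -3, "dz": 40.7, "rx": -0.063, "ry": 0, "rz": 0, "claw": 1},
  {"dx": 4, "dy": -3, "dz": 40.7, "rx": -0.063, "ry": 0, "rz": 0, "claw": 1},
  {"dx": 7.8, "dy": -3, "dz": 40.7, "rx": -0.063, "ry": 0, "rz": 0, "claw": 1},
  {"dx": 7.8, "dy": -3, "dz": 40.7, "rx": -0.063, "ry": 0, "rz": 0, "claw": 1},
  {"dx": 7.8, "dy": -3, "dz": 40.7, "rx": -0.063, "ry": 0, "rz": 0, "claw": 1},
])

```text
time_s: 13.35
tcp_pos: [0.5061, -0.2466, 0.1005]
tool_rot: [-0.476, -0.522, -0.477, 0.522]
force: [0.3, -0.7, 0.7]
width: 0.0081
```

```bash
python3 - <<'E'
from h import *
go([.5058,-.2477,.047],-5.3)
s=shot('scene');cv2.imwrite('pics/r1.png',cv2.resize(s['color'][160:250,110:240,::-1],(780,540),interpolation=cv2.INTER_CUBIC))
E
```

```text
t 13.35 tcp [ 0.5061 -0.2466  0.1005] F [ 0.3 -0.7  0.7] w 0.0081 j [-0.56  0.57  1.64  0.    0.93 -0.47]
yaw now -5.23 x [-0.001  0.001 -1.   ]
d cm [ 5.35 -0.01  0.11] rv [ 0.0012 -0.0006  0.0011]
```

View pics/r1.png

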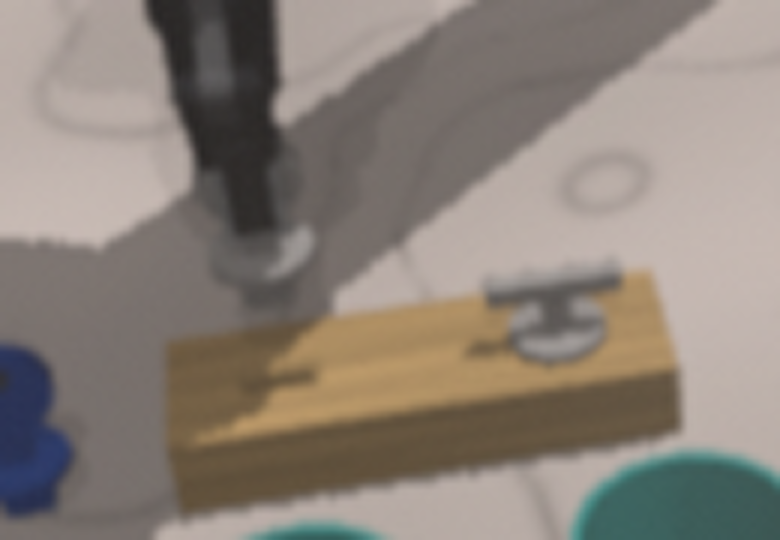

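The picture shows the key held upright above the empty slot at (278,380), with the T-key in place at (557,320). Descending.

send_rows([
  {"dx": 1, "dy": 0, "dz": 0.1, "rx": 0, "ry": 0, "rz": 0, "claw": 1},
  {"dx": 2, "dy": 0, "dz": 0.1, "rx": 0, "ry": 0, "rz": 0, "claw": 1},
  {"dx": 2.8, "dy": 0, "dz": 0.1, "rx": 0, "ry": 0, "rz": 0, "claw": 1},
  {"dx": 3.4, "dy": 0, "dz": 0.1, "rx": 0, "ry": 0, "rz": 0, "claw": 1},
  {"dx": 3.9, "dy": 0, "dz": 0.1, "rx": 0, "ry": 0, "rz": 0, "claw": 1},
  {"dx": 4.3, "dy": 0, "dz": 0.1, "rx": 0, "ry": 0, "rz": 0, "claw": 1},
  {"dx": 4.3, "dy": 0, "dz": 0.1, "rx": 0, "ry": 0, "rz": 0, "claw": 1},
])

```text
time_s: 14.1
tcp_pos: [0.5057, -0.2484, 0.0566]
tool_rot: [-0.476, -0.523, -0.477, 0.523]
force: [0.4, 0.1, -1.1]
width: 0.0083
```

send_rows([
  {"dx": 0.4, "dy": 0, "dz": -0.03, "rx": 0, "ry": 0, "rz": 0, "claw": 1},
  {"dx": 0.7, "dy": 0, "dz": -0.05, "rx": 0, "ry": 0, "rz": 0, "claw": 1},
  {"dx": 0.9, "dy": 0, "dz": -0.05, "rx": 0, "ry": 0, "rz": 0, "claw": 1},
  {"dx": 1.0, "dy": 0, "dz": -0.05, "rx": 0, "ry": 0, "rz": 0, "claw": 1},
  {"dx": 1.0, "dy": 0, "dz": -0.05, "rx": 0, "ry": 0, "rz": 0, "claw": 1},
  {"dx": 1.0, "dy": 0, "dz": -0.05, "rx": 0, "ry": 0, "rz": 0, "claw": 1},
])

```text
time_s: 14.7
tcp_pos: [0.5059, -0.248, 0.0471]
tool_rot: [0.476, 0.523, 0.476, -0.523]
force: [-0.0, 0.1, -0.3]
width: 0.008
```

Same height as the original grasp. Opening, then rising straight up.

send_rows([
  {"dx": 0.05, "dy": 0, "dz": 0, "rx": 0, "ry": 0, "rz": 0, "claw": 0.5},
  {"dx": 0.05, "dy": 0, "dz": 0, "rx": 0, "ry": 0, "rz": 0, "claw": 0.05},
  {"dx": 0.05, "dy": 0, "dz": 0, "rx": 0, "ry": 0, "rz": 0, "claw": 0.05},
  {"dx": 0.05, "dy": 0, "dz": 0, "rx": 0, "ry": 0, "rz": 0, "claw": 0.05},
  {"dx": 0.05, "dy": 0, "dz": 0, "rx": 0, "ry": 0, "rz": 0, "claw": 0.05},
  {"dx": -1, "dy": 0, "dz": 0, "rx": 0, "ry": 0, "rz": 0, "claw": 0.05},
  {"dx": -4, "dy": 0, "dz": 0, "rx": 0, "ry": 0, "rz": 0, "claw": 0.05},
  {"dx": -8, "dy": 0, "dz": 0, "rx": 0, "ry": 0, "rz": 0, "claw": 0.05},
  {"dx": -12, "dy": 0, "dz": 0, "rx": 0, "ry": 0, "rz": 0, "claw": 0.05},
  {"dx": -15, "dy": 0, "dz": 0, "rx": 0, "ry": 0, "rz": 0, "claw": 0.05},
  {"dx": -15, "dy": 0, "dz": 0, "rx": 0, "ry": 0, "rz": 0, "claw": 0.05},
  {"dx": -15, "dy": 0, "dz": 0, "rx": 0, "ry": 0, "rz": 0, "claw": 0.05},
])

```text
time_s: 15.9
tcp_pos: [0.506, -0.2481, 0.1981]
tool_rot: [0.477, 0.523, 0.476, -0.522]
force: [0.2, -0.2, -0.5]
width: 0.0409
```

```bash
python3 - <<'E'
from h import *
go([.5058,-.2477,.047],-5.3)
s=shot('scene');cv2.imwrite('pics/f1.png',np.hstack([cv2.resize(x,(400,300),interpolation=cv2.INTER_CUBIC) for x in(s['color'][170:245,130:230,::-1],s['color'][150:225,295:395,::-1])]))
E
```

```text
t 15.9 tcp [ 0.506  -0.2481  0.1981] F [ 0.2 -0.2 -0.5] w 0.0409 j [-0.56  0.44  1.54 -0.    1.15 -0.47]
yaw now -5.3 x [ 0.001 -0.001 -1.   ]
d cm [15.11 -0.05 -0.05] rv [ 0.      0.0008 -0.0015]
```

View pics/f1.png

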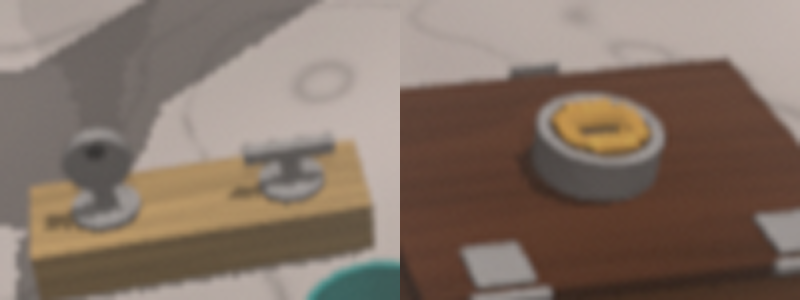

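The round-bow key stands upright in its slot, with its flange on the stand at (105,205). The T-key is untouched at (290,180), and the plug slot is home at (600,127). Handing in.

```bash
python3 -c "
from plant import manip
print(manip.hand_in())"
```

```text
the job is handed in; nothing more can be done
None
```

I took the round-bow key from the stand, pushed it fully into the lock and turned it clockwise to the stop. I then turned it back, pulled it out and stood it in its own slot. I handed in after about 16 s; the hand-in reports no verdict.

- **Insertion:** the flange touched the plug at about 4.5 N, with the tip about 22 mm below the mouth.
- **Stop:** I turned the key about 1.36 rad. The torque rose to about 0.23 Nm only on the last small turn; the readings before that were noisy (0.07, then 0.00 Nm).
- **Home:** forces and torques on the wrist fell back to about zero before I pulled the key out.
- **Last picture:** the key stands upright in its slot with its flange on the stand. The T-key has not visibly moved, the plug's slot looks home, and the gripper is about 15 cm above the grasp height and clear.

I saw two small disagreements. The measured grip width was 8 mm against the stated 9 mm, and the scene camera placed the lock 2–3 mm away from the top view. Neither caused a problem.

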